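Wake, tare and set the counting scale at the stationery swap

ROBOT

A 6-joint arm with a two-finger parallel gripper is mounted at the origin on the work surface. World frame = base frame: x ahead of the robot, y to its left, z up, the work surface at z = 0. Lengths are in m, angles in rad, forces in N, time in s.
With the tool pointing down it reaches from about 0.25 to 0.8 m from the base axis. Payload 8.5 kg.
Tool frame: the origin (TCP) lies at the very end of the fingers, on their centre line; the grasp point (between the pads) lies 19 mm behind it; z points along the fingers, y is the line along which they close (so a half turn about z gives the same grasp; the last joint's range is limited). The gripper opens to 85 mm and grips with 20 to 120 N. Pads are 22 mm wide; open, the fingers measure 114 mm over their backs; the gripper's body (76 mm by 85 mm) begins 54 mm behind the grasp point. The pads swing forward as they close: fully open they stand 13 mm farther back than shut.
Start: joints at [-1.254, 0.238, -0.013, 1.319, 0, 1.571], TCP at [0.164, -0.499, 0.231] pointing down, gripper open.
Joint ranges: [-2.66, 2.66], [-1.03, 1.9], [-1.14, 1.46], [-1.82, 2.27], [-1.45, 1.34], [-3.14, 3.14]. Speed limits (rad/s): [2.22, 2.22, 2.79, 3.14, 3.14, 3.14].

INTERFACE

Orientations are given as a unit quaternion [x, y, z, w].
In Python, from cell import state, optics, robot gives the robot as it stands.
- The arm moves only by the tool drive_tool, never from a script. Its argument "commands" is a list of rows, each an object of numbers: "wx", "wy", "wz": the turn, a rotation vector about the tool's x, y, z in rad; "x", "y", "z": the shift along the tool's x, y, z in m; "hand": the finger opening in m, from 0 to 0.0854. In form: [{"wx": .., "wy": .., "wz": .., "x": .., "y": .., "z": .., "hand": ..}, ...]. A call has 1 to 20 rows; each row shifts and turns the commanded pose from where the row before left it, along the tool's axes as they then stand; what a row does not reach is not made up. A row lasts 1/10 s, in which the tool goes at most 50 mm and 8.59 degrees, less where a joint would pass 70% of its speed; a pose out of reach is approached as far as the arm can. A call with a gripper value outside its range is refused whole. The fingers move at their own pace and stop on an object; the grip force is fixed at half the most. Time passes only in rows, so rows that do not move let the fingers close. It gives the time, the measured TCP pose, the force, the opening and the grip force at its end, in the units of the state.
- state(): the state, without advancing time (a new reading comes with each control period).
- optics.capture(name): name is "side" or "top" or "wrist"; returns (picture, depth): 400x640x3 uint8, red, green, blue; 400x640 float32, m along the optical axis (not along the pixel's ray), 0 where there is no reading.
- optics.get_calibration(name): a dict with "vertical_fov" (degrees; the focal length in pixels is half the picture's height over the tangent of half this angle, whatever the lens; pixels are square), "cx", "cy" (the principal point, pixels), "D" ([k1, k2, p1, p2, k3] as OpenCV has them; the pictures are not rectified), "origin" and "attitude" of the camera in the world; the wrist camera has in their place "hand_eye" (4x4, takes a point from camera to tool coordinates, whose origin is the TCP and whose axes are the flange's). Camera axes: x right, y down, z forward; pixel columns grow to the right and rows downward; lengths in m; the calibration is good to about 2 mm. A picture is of the moment at which its call begins: read the wrist's pose just before it. get_calibration takes no time and is no camera call.
- robot.finish_job(): hands the job in; it is judged then, once.
Trained networks look in the newest picture that a camera, given by its name, has taken for a name from the list of things; names that differ only in an ending like _2 or _b are one class to them, and where a whole thing is asked for, a point or a joint stands for the part that bears it (a point fixed in the world has none). Each returns a list of dicts, best first, with "score" (0 to 1); they miss things now and then, are a little off and sometimes report something else, mostly with a low value. They report only what shows in the picture. A call takes as long as a camera call.
- optics.outline_of(thing, camera): "region" (400x640 bool, what is visible of it) and "uv" ([column, row] in pixels, amid what is visible of it).
- optics.mark_of(thing, camera): "uv" ([column, row] in pixels: a listed point, or the origin of a listed thing).
The state is a dict: "clock": time; "q": joint angles; "qd": joint speeds; "tau": joint torques, N m; "ee_pos": TCP position; "tool_rot": TCP orientation; "wrist_force": force on the tool from outside, world axes, zero at the start; "ft_torque": the same for the moment, N m; "width": opening from 0.0 (shut) to 1.0 (fully open); "grasp_force": force on a finger pad.
Only numpy, scipy, OpenCV 4.12 (cv2) and the standard library are available. Lean on these libraries where they do the work, as an engineer would, in place of code of your own. Each camera call takes 0.05 s, during which the arm holds its last target. There are 200 camera calls.

TASK

The counting scale has gone to sleep with the empty tub on its pan; get it ready to count pens into the tub: on the indicator press the red power key to wake it, then the yellow tare key to zero out the tub, then the green count key. Tap each key lightly with closed fingertips, far enough to respond, and let it come back up before the next. Press no other key, and do not lift or shift the indicator, the tub or the stationery around them.

Things in the scene. Friction and masses are not known exactly. Their poses are not given: they have to be found in the camera images.
- indicator: The scale's wireless indicator, left or right of the platform: loose pale-grey wedge housing, 150 deep (x) by 250 wide (y) mm, 1.6 kg, rubber feet. Origin: middle of its underside; -x is its front, facing the operator (robot), +y the operator's left. Its dark panel slopes 10 degrees: 41 mm high at the front, 66 at the back; display in the back half, a row of five keys in the front half.
- red_top (a point): Centre of the red rubber keycap's pressing face: power (standby/wake) key, at the operator's left end of the row. The cap is 26 mm (x, up the slope) by 30 mm (y, along the row), 12 mm proud of the panel; keys are 46 mm apart, the face about 59 mm above the table. z is the panel's outward normal, leaning 10 degrees from vertical to the front; the key is pushed along -z.
- key_red (a joint): How far the red key is pushed in, m: 0 up, 0.007 at the stop. It springs back by itself; it takes 1 N to start it, 3.5 N at 2.5 mm where it responds, and 8 N at the stop.
- blue_top (a point): Centre of the blue rubber keycap's pressing face: unit key, between red and yellow; not to be pressed. The cap is 26 mm (x, up the slope) by 30 mm (y, along the row), 12 mm proud of the panel; keys are 46 mm apart, the face about 59 mm above the table. z is the panel's outward normal, leaning 10 degrees from vertical to the front; the key is pushed along -z.
- key_blue (a joint): How far the blue key is pushed in, m: 0 up, 0.007 at the stop. It springs back by itself; it takes 1 N to start it, 3.5 N at 2.5 mm where it responds, and 8 N at the stop.
- yellow_top (a point): Centre of the yellow rubber keycap's pressing face: tare key, middle of the row. The cap is 26 mm (x, up the slope) by 30 mm (y, along the row), 12 mm proud of the panel; keys are 46 mm apart, the face about 59 mm above the table. z is the panel's outward normal, leaning 10 degrees from vertical to the front; the key is pushed along -z.
- key_yellow (a joint): How far the yellow key is pushed in, m: 0 up, 0.007 at the stop. It springs back by itself; it takes 1 N to start it, 3.5 N at 2.5 mm where it responds, and 8 N at the stop.
- white_top (a point): Centre of the white rubber keycap's pressing face: print key, between yellow and green; not to be pressed. The cap is 26 mm (x, up the slope) by 30 mm (y, along the row), 12 mm proud of the panel; keys are 46 mm apart, the face about 59 mm above the table. z is the panel's outward normal, leaning 10 degrees from vertical to the front; the key is pushed along -z.
- key_white (a joint): How far the white key is pushed in, m: 0 up, 0.007 at the stop. It springs back by itself; it takes 1 N to start it, 3.5 N at 2.5 mm where it responds, and 8 N at the stop.
- green_top (a point): Centre of the green rubber keycap's pressing face: count key, at the operator's right end of the row. The cap is 26 mm (x, up the slope) by 30 mm (y, along the row), 12 mm proud of the panel; keys are 46 mm apart, the face about 59 mm above the table. z is the panel's outward normal, leaning 10 degrees from vertical to the front; the key is pushed along -z.
- key_green (a joint): How far the green key is pushed in, m: 0 up, 0.007 at the stop. It springs back by itself; it takes 1 N to start it, 3.5 N at 2.5 mm where it responds, and 8 N at the stop.
- platform: The scale's weighing platform (fixed, dark base 260 x 240 mm with a bright steel pan on top, pan surface 75 mm above the table). Origin: middle of its underside on the table.
- tub: Empty tan plastic tub, loose on the platform's pan, 166 x 218 mm over its rim, 89 mm high, 4 mm walls; its rim is about 164 mm above the table. Origin: middle of its underside.
- stapler: Stapler, bystander, 36 x 150 x 65 mm, long way along its y. Origin: middle of its underside, like all the bystanders below.
- tape_dispenser: Grey tape dispenser, bystander, 58 x 145 x 88 mm, long way along its y.
- hole_punch: Two-hole punch, bystander, 100 x 125 x 72 mm.
- pen_pot: Dark pot with pens, bystander, 76 mm across, pens up to 160 mm high.
- note_block: Block of pink, cream and orange sticky notes, bystander, 76 x 76 x 40 mm.
- glue_stick: Glue stick standing upright, bystander, 26 mm across, 80 mm high.

How it is judged:
On the way, in this order (a step that is already met when the one before it is completed fails the run):
1. the red key is pressed by the fingers past its 2.5 mm response point with every other key up (value of joint key_red above 0.0025 m and contact force between the fingers and indicator above 0.3 N and value of joint each of key_blue, key_yellow, key_white, key_green below 0.0015 m), for 0.04 s.
2. the yellow key is pressed by the fingers past its 2.5 mm response point with every other key up (value of joint key_yellow above 0.0025 m and contact force between the fingers and indicator above 0.3 N and value of joint each of key_red, key_blue, key_white, key_green below 0.0015 m), for 0.04 s.
3. the green key is pressed by the fingers past its 2.5 mm response point with every other key up (value of joint key_green above 0.0025 m and contact force between the fingers and indicator above 0.3 N and value of joint each of key_red, key_blue, key_yellow, key_white below 0.0015 m), for 0.04 s.
At the end, for the whole second after the job is handed in: All five keys are back up (within 1 mm); the indicator stands flat and at rest within 10 mm of where it was, the tub on the pan within 10 mm, every bystander within 20 mm (value of joint each of key_red, key_blue, key_yellow, key_white, key_green below 0.001 m and distance of each of indicator, tub from where it was at the start of the episode below 0.01 m and distance of each of stapler, tape_dispenser, hole_punch, pen_pot, note_block, glue_stick from where it was at the start of the episode below 0.02 m and angle between indicator's own z axis and vertical below 0.05 rad and linear speed of indicator below 0.02 m/s); the robot touches nothing.
It fails at once if the blue or the white key is pressed, or two keys are down at once (2 mm or more) (value of joint any of key_blue, key_white above 0.002 m or value of joint each of key_red, key_yellow above 0.002 m or value of joint each of key_yellow, key_green above 0.002 m or value of joint each of key_red, key_green above 0.002 m).
It fails at once if the indicator is hit or pressed harder than 20 N (contact force between any of the fingers, the arm and indicator above 20 N).
It fails at once if the indicator is lifted, tipped or shifted more than 10 mm (distance of indicator from where it was at the start of the episode above 0.01 m or height (world z) of indicator above 0.006 m or angle between indicator's own z axis and vertical above 0.06 rad).
It fails at once if the tub is lifted or shifted more than 10 mm (distance of tub from where it was at the start of the episode above 0.01 m).
It fails at once if a bystander is lifted or shifted more than 20 mm (distance of any of stapler, tape_dispenser, hole_punch, pen_pot, note_block, glue_stick from where it was at the start of the episode above 0.02 m).
It also fails if it takes over 48 s, if anything falls off the work surface, if the arm or the gripper's body presses on something with over 40 N, if the wrist force passes 120 N, or if a joint passes its speed limit or range.

## Working session

There is one attempt and no reset: what is moved stays moved. The work goes in short steps, Python scripts to look and compute and a tool call to move; the robot and the scene stay as the last step left them, time stands still between calls to the robot, and variables do not carry over. Pictures are saved under pics/ and viewed, at most 10 in all, crops included, and the job is handed in when it is done.

Besides the shell and the picture viewer there is one more tool, called after ">>>" as name(argument=value, ...), one argument or row to a line, values as JSON. drive_tool: Moves the arm, as the interface text tells. Its arguments: {"type":"object","properties":{"commands":{"type":"array"}},"required":["commands"]}

```bash
mkdir -p pics; cat > h.py <<'E'
import numpy as np, cv2
from cell import state, optics, robot
from scipy.spatial.transform import Rotation as R
def cam(name):
    c=optics.get_calibration(name); f=200/np.tan(np.radians(c["vertical_fov"])/2)
    K=np.array([[f,0,c["cx"]],[0,f,c["cy"]],[0,0,1]]); return c,K,np.array(c["D"],float)
def pose(name,s=None):
    c,K,D=cam(name)
    if name=="wrist":
        T=np.eye(4);T[:3,:3]=R.from_quat(s["tool_rot"]).as_matrix();T[:3,3]=s["ee_pos"]
        T=T@np.array(c["hand_eye"]); return T[:3,:3],T[:3,3]
    a=np.array(c["attitude"]); 
    return (R.from_quat(a).as_matrix() if a.size==4 else a.reshape(3,3)),np.array(c["origin"])
def pt(name,uv,d,s=None):
    c,K,D=cam(name); Rm,o=pose(name,s)
    n=cv2.undistortPoints(np.array([[uv]],float),K,D)[0,0]
    return Rm@(np.array([n[0],n[1],1])*d)+o
E
python3 - <<'E'
from h import *
s=state();print(s["clock"],s["ee_pos"],s["tool_rot"],s["width"],s["wrist_force"])
for n in("top","side"):
    p,d=optics.capture(n);cv2.imwrite(f"pics/{n}.png",p[:,:,::-1])
    print(n,{k:np.round(v,3) for k,v in optics.get_calibration(n).items()})
    for k in("red","blue","yellow","white","green"):
        for r in optics.mark_of(k+"_top",n)[:2]:
            u,v=r["uv"];z=d[int(round(v)),int(round(u))]
            print(k,round(r["score"],2),np.round([u,v],1),np.round(pt(n,(u,v),z),4))
E
```

```text
0.0 [ 0.1634013  -0.4984852   0.23066753] [ 9.87484794e-01  1.57712590e-01 -1.13193147e-04 -7.12943925e-04] 1.0031637572141778 [-0.23370732 -0.16683654  0.30600498]
top {'vertical_fov': np.float64(43.632), 'cx': np.float64(326.059), 'cy': np.float64(202.539), 'D': array([-0.039,  0.   ,  0.   ,  0.   ,  0.   ]), 'origin': array([0.376, 0.066, 1.451]), 'attitude': array([-0.7  ,  0.709, -0.061,  0.059])}
red 0.47 [251.  256.3] [0.4653 0.2702 0.0586]
blue 0.57 [265.3 252.6] [0.4749 0.2301 0.0613]
yellow 0.52 [276.5 248.8] [0.4852 0.1992 0.0592]
white 0.63 [314.8 247.5] [0.4875 0.0926 0.0576]
white 0.44 [276.6 252.8] [0.4743 0.1992 0.0564]
green 0.63 [260.9 251.6] [0.4783 0.2433 0.054 ]
green 0.58 [314.1 247.7] [0.4867 0.0945 0.061 ]
side {'vertical_fov': np.float64(44.087), 'cx': np.float64(317.227), 'cy': np.float64(196.85), 'D': array([0.023, 0.   , 0.   , 0.   , 0.   ]), 'origin': array([0.107, 0.852, 0.873]), 'attitude': array([-0.245,  0.875, -0.4  ,  0.115])}
red 0.71 [314.6 277.8] [0.4696 0.2766 0.0616]
blue 0.66 [317.7 260.9] [0.4918 0.2276 0.0549]
yellow 0.55 [335.6 251.9] [0.4682 0.1898 0.0623]
white 0.68 [343.2 240.7] [0.4716 0.1488 0.0599]
green 0.6 [347.9 229.8] [0.4794 0.1122 0.0599]
```

```bash
python3 - <<'E'
import cv2
a=cv2.imread('pics/top.png')[150:330,170:410];b=cv2.imread('pics/side.png')
cv2.imwrite('pics/topc.png',cv2.resize(a,(800,600),interpolation=2));cv2.imwrite('pics/sidev.png',b)
E
```

```text
(no output)
```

View pics/topc.png

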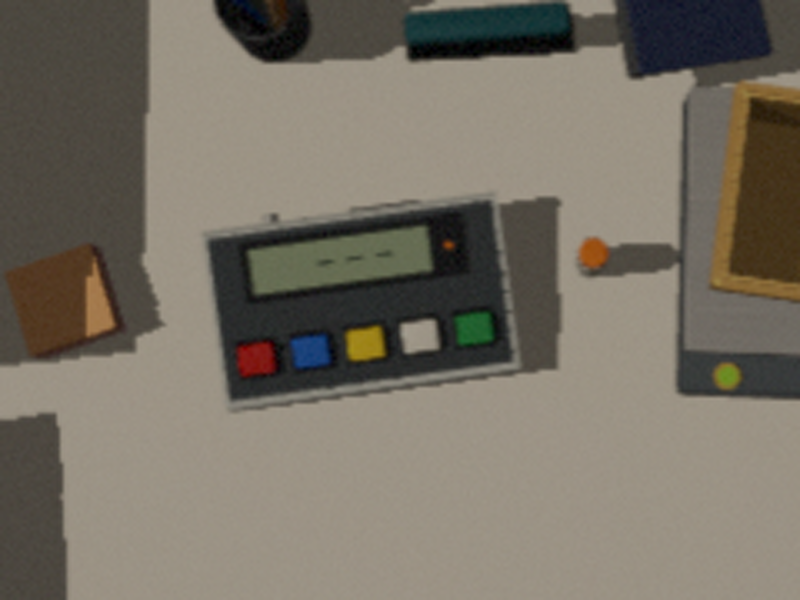

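View pics/side.png

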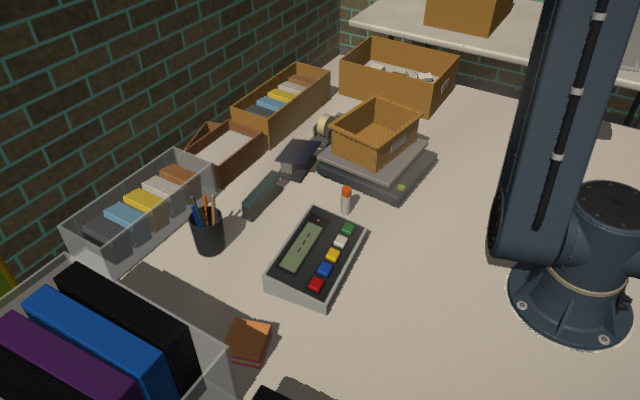

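The top crop shows the indicator left of the tub, with the row running from red (full-image px ~247,257) to green (~312,248). The side view agrees. The networks' top marks are unreliable, so I'll segment by colour instead.

```bash
cat >> h.py <<'E'
RNG={"red":[((0,140,60),(8,255,255)),((172,140,60),(180,255,255))],"blue":[((105,120,60),(125,255,255))],"yellow":[((20,140,80),(32,255,255))],"green":[((50,100,40),(80,255,255))]}
def keys(name,p,d,s,lo,win):
    h=cv2.cvtColor(p,cv2.COLOR_RGB2HSV);out={}
    for k,rs in RNG.items():
        m=sum(cv2.inRange(h,*r) for r in rs); w=np.zeros_like(m);x0,x1,y0,y1=win;w[y0:y1,x0:x1]=1;m=m*w
        n,l,st,c=cv2.connectedComponentsWithStats(m)
        if n<2: continue
        i=1+np.argmax(st[1:,4]);
        if st[i,4]<lo: continue
        ys,xs=np.where(cv2.erode((l==i).astype(np.uint8),np.ones((3,3)))>0)
        z=d[ys,xs];g=z>0
        P=np.median([pt(name,(x,y),zz,s) for x,y,zz in list(zip(xs[g],ys[g],z[g]))[::max(1,g.sum()//300)]],axis=0)
        # centroid ray intersected at z=0.0590
        c0,K,D=cam(name);Rm,o=pose(name,s);n_=cv2.undistortPoints(np.array([[c[i]]]),K,D)[0,0];r=Rm@np.array([*n_,1]);Q=o+r*(0.059-o[2])/r[2]
        out[k]=Q;print(name,k,st[i],c[i].round(1),P.round(4),Q.round(4))
    return out
E
python3 - <<'E'
from h import *
for n,w in(("top",(230,330,235,270)),("side",(260,370,200,310))):
    p,d=optics.capture(n);o=keys(n,p,d,None,20,w)
    v=o["red"]-o["green"];print(np.degrees(np.arctan2(v[1],v[0])),np.linalg.norm(v))
s=state();print(np.round(optics.get_calibration("wrist")["hand_eye"],3))
E
```

```text
top red [241 253  12  10 103] [246.2 257.3] [0.4634 0.2839 0.0588] [0.4626 0.2836 0.059 ]
top blue [257 250  12  11 103] [262.6 255. ] [0.4685 0.2373 0.0591] [0.4685 0.2379 0.059 ]
top yellow [274 248  12  10 101] [279.1 252.7] [0.4738 0.1922 0.0581] [0.4743 0.1918 0.059 ]
top green [306 243  12  11 108] [311.8 248.1] [0.486  0.1005 0.0578] [0.4858 0.101  0.059 ]
97.2402376815205 0.18399875645774752
side red [307 276  17  17 182] [315.1 283.9] [0.4613 0.2888 0.0592] [0.4612 0.2883 0.059 ]
side blue [316 261  16  16 166] [323.8 268.8] [0.4666 0.2444 0.0591] [0.4668 0.2431 0.059 ]
side yellow [325 247  15  16 157] [332.1 254.4] [0.4728 0.1981 0.059 ] [0.4726 0.1977 0.059 ]
side green [342 223  12  12  99] [347.3 228.2] [0.4834 0.1082 0.0594] [0.4837 0.1072 0.059 ]
97.07162565289862 0.18245665005087833
[[ 0.    -0.949 -0.316  0.082]
 [ 1.     0.     0.    -0.001]
 [-0.    -0.316  0.949 -0.142]
 [ 0.     0.     0.     1.   ]]
```

>>> drive_tool(
  commands=[
    {"z": -0.05,"hand": 0},
    {"x": 0.0453,"y": -0.002,"wz": -0.0864,"hand": 0},
    {"x": 0.0453,"y": -0.002,"wz": -0.0864,"hand": 0},
    {"x": 0.0453,"y": -0.002,"wz": -0.0864,"hand": 0},
    {"x": 0.0453,"y": -0.002,"wz": -0.0864,"hand": 0},
    {"x": 0.0453,"y": -0.002,"wz": -0.0864,"hand": 0},
    {"x": 0.0453,"y": -0.002,"wz": -0.0864,"hand": 0},
    {"x": 0.0453,"y": -0.002,"wz": -0.0864,"hand": 0},
    {"x": 0.0453,"y": -0.002,"wz": -0.0864,"hand": 0},
    {"x": 0.0453,"y": -0.002,"wz": -0.0864,"hand": 0},
    {"x": 0.0453,"y": -0.002,"wz": -0.0864,"hand": 0},
    {"x": 0.0453,"y": -0.002,"wz": -0.0864,"hand": 0},
    {"x": 0.0453,"y": -0.002,"wz": -0.0864,"hand": 0},
    {"x": 0.0453,"y": -0.002,"wz": -0.0864,"hand": 0},
    {"x": 0.0453,"y": -0.002,"wz": -0.0864,"hand": 0},
    {"x": 0.0453,"y": -0.002,"wz": -0.0864,"hand": 0},
    {"x": 0.0453,"y": -0.002,"wz": -0.0864,"hand": 0},
    {"x": 0.0453,"y": -0.002,"wz": -0.0864,"hand": 0},
    {"x": 0.0453,"y": -0.002,"wz": -0.0864,"hand": 0},
    {"hand": 0},
  ],
)

```text
invalid input at $.commands[0]: expected keys wx, wy, wz, x, y, z, hand
```

>>> drive_tool(
  commands=[
    {"wx": 0,"wy": 0,"wz": 0,"x": 0,"y": 0,"z": -0.05,"hand": 0},
    {"wx": 0,"wy": 0,"wz": -0.0864,"x": 0.0453,"y": -0.002,"z": 0,"hand": 0},
    {"wx": 0,"wy": 0,"wz": -0.0864,"x": 0.0453,"y": -0.002,"z": 0,"hand": 0},
    {"wx": 0,"wy": 0,"wz": -0.0864,"x": 0.0453,"y": -0.002,"z": 0,"hand": 0},
    {"wx": 0,"wy": 0,"wz": -0.0864,"x": 0.0453,"y": -0.002,"z": 0,"hand": 0},
    {"wx": 0,"wy": 0,"wz": -0.0864,"x": 0.0453,"y": -0.002,"z": 0,"hand": 0},
    {"wx": 0,"wy": 0,"wz": -0.0864,"x": 0.0453,"y": -0.002,"z": 0,"hand": 0},
    {"wx": 0,"wy": 0,"wz": -0.0864,"x": 0.0453,"y": -0.002,"z": 0,"hand": 0},
    {"wx": 0,"wy": 0,"wz": -0.0864,"x": 0.0453,"y": -0.002,"z": 0,"hand": 0},
    {"wx": 0,"wy": 0,"wz": -0.0864,"x": 0.0453,"y": -0.002,"z": 0,"hand": 0},
    {"wx": 0,"wy": 0,"wz": -0.0864,"x": 0.0453,"y": -0.002,"z": 0,"hand": 0},
    {"wx": 0,"wy": 0,"wz": -0.0864,"x": 0.0453,"y": -0.002,"z": 0,"hand": 0},
    {"wx": 0,"wy": 0,"wz": -0.0864,"x": 0.0453,"y": -0.002,"z": 0,"hand": 0},
    {"wx": 0,"wy": 0,"wz": -0.0864,"x": 0.0453,"y": -0.002,"z": 0,"hand": 0},
    {"wx": 0,"wy": 0,"wz": -0.0864,"x": 0.0453,"y": -0.002,"z": 0,"hand": 0},
    {"wx": 0,"wy": 0,"wz": -0.0864,"x": 0.0453,"y": -0.002,"z": 0,"hand": 0},
    {"wx": 0,"wy": 0,"wz": -0.0864,"x": 0.0453,"y": -0.002,"z": 0,"hand": 0},
    {"wx": 0,"wy": 0,"wz": -0.0864,"x": 0.0453,"y": -0.002,"z": 0,"hand": 0},
    {"wx": 0,"wy": 0,"wz": -0.0864,"x": 0.0453,"y": -0.002,"z": 0,"hand": 0},
    {"wx": 0,"wy": 0,"wz": 0,"x": 0,"y": 0,"z": 0,"hand": 0},
  ],
)

```text
clock: 2.7
ee_pos: [0.4994, 0.1605, 0.2813]
tool_rot: [0.59, 0.808, 0.0, -0.001]
wrist_force: [0.2, -0.8, -0.6]
width: -0.003
grasp_force: 0.0
```

```bash
cat >> h.py <<'E'
def target(yaw):
    c,s_=np.cos(yaw),np.sin(yaw);t=np.radians(10)
    y=np.array([np.cos(t)*c,np.cos(t)*s_,np.sin(t)]);z=-np.array([-np.sin(t)*c,-np.sin(t)*s_,np.cos(t)])
    return np.column_stack([np.cross(y,z),y,z])
def delta(P,yaw,s):
    R0=R.from_quat(s["tool_rot"]).as_matrix();Rt=target(yaw)
    print("shift",(R0.T@(P-s["ee_pos"])).round(4),"rot",R.from_matrix(R0.T@Rt).as_rotvec().round(4))
E
python3 - <<'E'
from h import *
s=state();p,d=optics.capture("wrist");cv2.imwrite("pics/w1.png",p[:,:,::-1])
o=keys("wrist",p,d,s,150,(0,640,0,400))
if len(o)>1:
    v=o["red"]-o["green"];print(np.degrees(np.arctan2(v[1],v[0])),np.linalg.norm(v))
yaw=np.radians(7.2);T=target(yaw)
delta(np.array([.4735,.194,.059])-T[:,2]*.06,yaw,s)
E
```

```text
wrist red [309  11  32  37 949] [324.8  28.8] [0.4626 0.2858 0.0582] [0.4625 0.2856 0.059 ]
wrist blue [301  62  31  35 854] [316.1  78.7] [0.4681 0.2404 0.0582] [0.4682 0.2404 0.059 ]
wrist yellow [294 109  30  34 792] [308.2 125.1] [0.4741 0.1954 0.0581] [0.4739 0.1954 0.059 ]Traceback (most recent call last):
  File "<stdin>", line 3, in <module>
  File "h.py", line 29, in keys
    P=np.median([pt(name,(x,y),zz,s) for x,y,zz in list(zip(xs[g],ys[g],z[g]))[::max(1,g.sum()//300)]],axis=0)
                 ~~^^^^^^^^^^^^^^^^^
  File "h.py", line 15, in pt
    c,K,D=cam(name); Rm,o=pose(name,s)
                          ~~~~^^^^^^^^
  File "h.py", line 8, in pose
    c,K,D=cam(name)
          ~~~^^^^^^
  File "h.py", line 5, in cam
    c=optics.get_calibration(name); f=200/np.tan(np.radians(c["vertical_fov"])/2)
ValueError: time passes only in moves, steps and waits
```

View pics/w1.png

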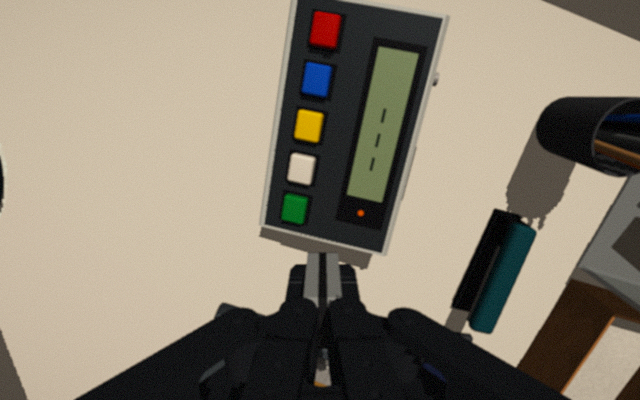

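The wrist view shows all five keys in order, red (325,29) to green (295,209), with the closed fingers in the foreground. The positions match the other cameras. I'll cache the calibration and compute the hover over red.

```bash
sed -i 's/^def cam/import functools\n@functools.lru_cache(None)\ndef cam/' h.py
python3 - <<'E'
from h import *
s=state();print(s["clock"])
yaw=np.radians(7.1);T=target(yaw)
delta(np.array([.4626,.2855,.059])-T[:,2]*.03,yaw,s)
E
```

```text
2.75
shift [ 0.1333 -0.0026  0.1928] rot [-0.1741 -0.0161  0.1815]
```

>>> drive_tool(
  commands=[
    {"wx": 0,"wy": 0,"wz": 0,"x": 0.0445,"y": -0.0009,"z": 0,"hand": 0},
    {"wx": 0,"wy": 0,"wz": 0,"x": 0.0445,"y": -0.0009,"z": 0.02,"hand": 0},
    {"wx": 0,"wy": 0,"wz": 0,"x": 0.0443,"y": -0.0008,"z": 0.02,"hand": 0},
    {"wx": 0,"wy": 0,"wz": 0,"x": 0,"y": 0,"z": 0.04,"hand": 0},
    {"wx": 0,"wy": 0,"wz": 0,"x": 0,"y": 0,"z": 0.04,"hand": 0},
    {"wx": 0,"wy": 0,"wz": 0,"x": 0,"y": 0,"z": 0.04,"hand": 0},
    {"wx": 0,"wy": 0,"wz": 0,"x": 0,"y": 0,"z": 0.0328,"hand": 0},
    {"wx": -0.087,"wy": -0.008,"wz": 0.0908,"x": 0,"y": 0,"z": 0,"hand": 0},
    {"wx": -0.0871,"wy": -0.0081,"wz": 0.0907,"x": 0,"y": 0,"z": 0,"hand": 0},
    {"wx": 0,"wy": 0,"wz": 0,"x": 0,"y": 0,"z": 0,"hand": 0},
    {"wx": 0,"wy": 0,"wz": 0,"x": 0,"y": 0,"z": 0,"hand": 0},
    {"wx": 0,"wy": 0,"wz": 0,"x": 0,"y": 0,"z": 0,"hand": 0},
  ],
)

```text
clock: 3.95
ee_pos: [0.46, 0.2828, 0.0893]
tool_rot: [0.661, 0.745, 0.065, 0.058]
wrist_force: [-0.1, 0.0, 0.2]
width: -0.0
grasp_force: 0.0
```

```bash
python3 - <<'E'
from h import *
s=state();print(s["clock"],s["wrist_force"].round(2) if hasattr(s["wrist_force"],'round') else s["wrist_force"])
p,d=optics.capture("wrist");cv2.imwrite("pics/w2.png",p[:,:,::-1])
keys("wrist",p,d,s,150,(0,640,0,400))
yaw=np.radians(7.1);T=target(yaw)
delta(np.array([.4626,.2855,.059])-T[:,2]*.03,yaw,s)
E
```

```text
3.95 [-0.12  0.04  0.25]
wrist red [ 292  207   49   57 2327] [315.2 231.6] [0.4605 0.2907 0.0577] [0.4606 0.2906 0.059 ]
wrist yellow [315 354  15  32 362] [322.5 371.1] [0.4758 0.1973 0.0587] [0.4758 0.198  0.059 ]
shift [ 0.0023 -0.0024  0.0003] rot [-0.      0.0003 -0.0036]
```

View pics/w2.png

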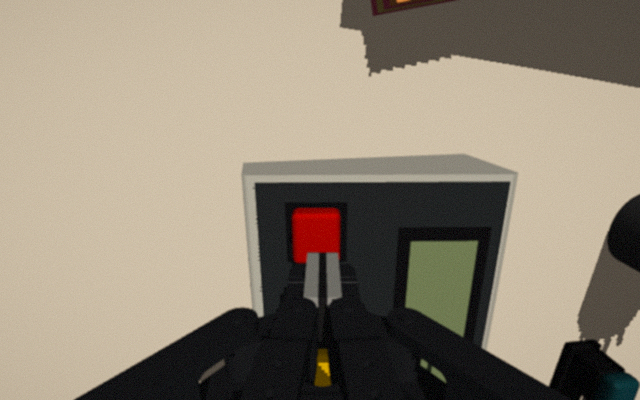

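The fingertips (col ~323) sit slightly upslope of the red key's centre (col ~317), which fits the −2.4 mm y correction. I'll correct that and descend close.

>>> drive_tool(
  commands=[
    {"wx": 0,"wy": 0,"wz": 0,"x": 0.0023,"y": -0.0024,"z": 0.01,"hand": 0},
    {"wx": 0,"wy": 0,"wz": 0,"x": 0,"y": 0,"z": 0.01,"hand": 0},
    {"wx": 0,"wy": 0,"wz": 0,"x": 0,"y": 0,"z": 0.005,"hand": 0},
    {"wx": 0,"wy": 0,"wz": 0,"x": 0,"y": 0,"z": 0.002,"hand": 0},
    {"wx": 0,"wy": 0,"wz": 0,"x": 0,"y": 0,"z": 0,"hand": 0},
    {"wx": 0,"wy": 0,"wz": 0,"x": 0,"y": 0,"z": 0,"hand": 0},
  ],
)

```text
clock: 4.6
ee_pos: [0.4608, 0.2852, 0.0616]
tool_rot: [0.661, 0.745, 0.065, 0.058]
wrist_force: [-1.1, -0.2, -0.5]
width: -0.002
grasp_force: 0.0
```

>>> drive_tool(
  commands=[
    {"wx": 0,"wy": 0,"wz": 0,"x": 0,"y": 0,"z": 0.001,"hand": 0},
    {"wx": 0,"wy": 0,"wz": 0,"x": 0,"y": 0,"z": 0.001,"hand": 0},
    {"wx": 0,"wy": 0,"wz": 0,"x": 0,"y": 0,"z": 0.001,"hand": 0},
    {"wx": 0,"wy": 0,"wz": 0,"x": 0,"y": 0,"z": 0.001,"hand": 0},
    {"wx": 0,"wy": 0,"wz": 0,"x": 0,"y": 0,"z": 0,"hand": 0},
    {"wx": 0,"wy": 0,"wz": 0,"x": 0,"y": 0,"z": 0,"hand": 0},
  ],
)

```text
clock: 5.2
ee_pos: [0.4615, 0.2853, 0.0577]
tool_rot: [0.661, 0.745, 0.065, 0.058]
wrist_force: [-0.9, 0.2, 2.6]
width: 0.002
grasp_force: 1.1
```

>>> drive_tool(
  commands=[
    {"wx": 0,"wy": 0,"wz": 0,"x": 0,"y": 0,"z": 0.001,"hand": 0},
    {"wx": 0,"wy": 0,"wz": 0,"x": 0,"y": 0,"z": 0.001,"hand": 0},
    {"wx": 0,"wy": 0,"wz": 0,"x": 0,"y": 0,"z": 0.0005,"hand": 0},
    {"wx": 0,"wy": 0,"wz": 0,"x": 0,"y": 0,"z": 0,"hand": 0},
    {"wx": 0,"wy": 0,"wz": 0,"x": 0,"y": 0,"z": 0,"hand": 0},
  ],
)

```text
clock: 5.7
ee_pos: [0.462, 0.2854, 0.0553]
tool_rot: [0.661, 0.745, 0.065, 0.058]
wrist_force: [-0.4, -0.5, 4.8]
width: -0.005
grasp_force: 2.4
```

>>> drive_tool(
  commands=[
    {"wx": 0,"wy": 0,"wz": 0,"x": 0,"y": 0,"z": 0.0005,"hand": 0},
    {"wx": 0,"wy": 0,"wz": 0,"x": 0,"y": 0,"z": 0,"hand": 0},
    {"wx": 0,"wy": 0,"wz": 0,"x": 0,"y": 0,"z": -0.005,"hand": 0},
    {"wx": 0,"wy": 0,"wz": 0,"x": 0,"y": 0,"z": -0.015,"hand": 0},
    {"wx": 0,"wy": 0,"wz": 0,"x": 0,"y": 0,"z": -0.015,"hand": 0},
    {"wx": 0,"wy": 0,"wz": 0,"x": 0,"y": 0,"z": 0,"hand": 0},
    {"wx": 0,"wy": 0,"wz": 0,"x": 0,"y": 0,"z": 0,"hand": 0},
  ],
)

```text
clock: 6.4
ee_pos: [0.4558, 0.2845, 0.0889]
tool_rot: [0.661, 0.745, 0.065, 0.058]
wrist_force: [0.7, 0.2, 0.6]
width: -0.003
grasp_force: 0.0
```

```bash
python3 - <<'E'
from h import *
s=state();print(s["clock"],s["ee_pos"])
p,d=optics.capture("side");cv2.imwrite("pics/s2.png",cv2.resize(p[180:340,240:480,::-1],(800,533),interpolation=2))
keys("side",p,d,None,20,(260,370,200,310))
yaw=np.radians(7.1);T=target(yaw)
delta(np.array([.4739,.1952,.059])-T[:,2]*.03,yaw,s)
E
```

```text
6.4 [0.4558072  0.28453601 0.08890683]
side red [307 277  17  16 177] [315.1 284.2] [0.4606 0.2893 0.059 ] [0.4608 0.2889 0.059 ]
shift [-0.0909  0.002   0.0007] rot [ 0.0001  0.0009 -0.0045]
```

View pics/s2.png

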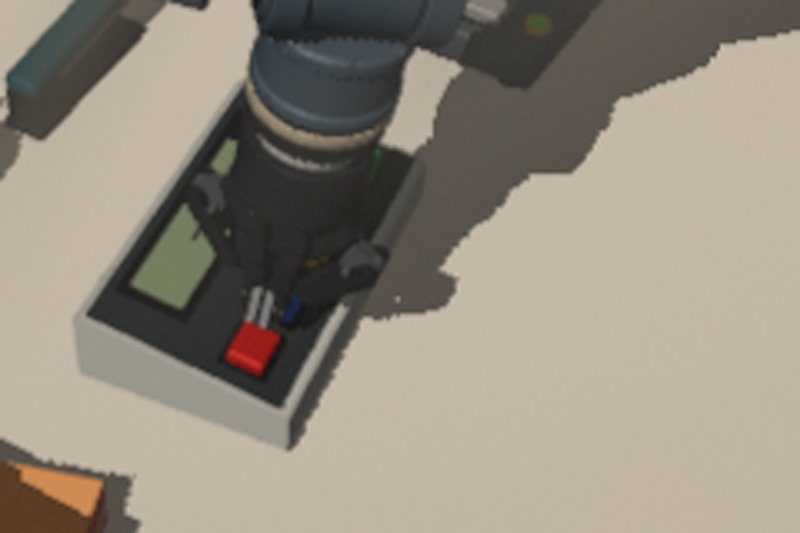

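The red key is back up at crop (252,348) and the indicator hasn't moved. Next is yellow.

>>> drive_tool(
  commands=[
    {"wx": 0,"wy": 0,"wz": 0,"x": -0.03,"y": 0.0007,"z": 0,"hand": 0},
    {"wx": 0,"wy": 0,"wz": 0,"x": -0.03,"y": 0.0007,"z": 0,"hand": 0},
    {"wx": 0,"wy": 0,"wz": 0,"x": -0.0309,"y": 0.0006,"z": 0,"hand": 0},
    {"wx": 0,"wy": 0,"wz": 0,"x": 0,"y": 0,"z": 0,"hand": 0},
    {"wx": 0,"wy": 0,"wz": 0,"x": 0,"y": 0,"z": 0,"hand": 0},
    {"wx": 0,"wy": 0,"wz": 0,"x": 0,"y": 0,"z": 0,"hand": 0},
  ],
)

```text
clock: 7.05
ee_pos: [0.4686, 0.195, 0.0891]
tool_rot: [0.661, 0.745, 0.065, 0.058]
wrist_force: [-0.3, 0.2, -0.2]
width: 0.0
grasp_force: 0.0
```

```bash
python3 - <<'E'
from h import *
s=state();p,d=optics.capture("wrist");cv2.imwrite("pics/w3.png",p[:,:,::-1])
yaw=np.radians(7.1);T=target(yaw)
delta(np.array([.4739,.1952,.059])-T[:,2]*.03,yaw,s)
E
```

```text
shift [-0.0005 -0.      0.0005] rot [-0.0005  0.0008 -0.0045]
```

View pics/w3.png

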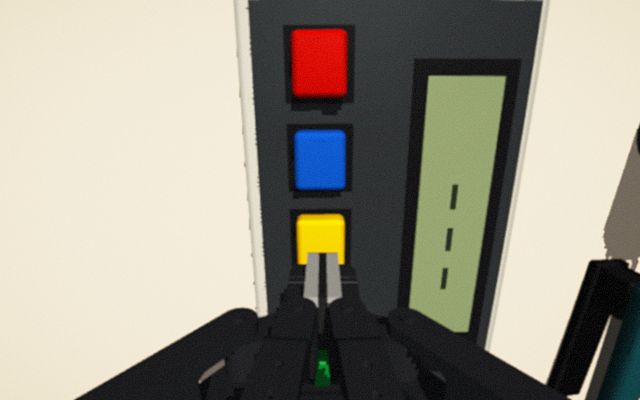

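The fingers are centred on yellow (tip col ~323, key centre ~321), and red and blue are up. The display still shows dashes. On red, force and travel both gave about 4 mm of push. Now press yellow.

>>> drive_tool(
  commands=[
    {"wx": 0,"wy": 0,"wz": 0,"x": -0.0005,"y": 0,"z": 0.01,"hand": 0},
    {"wx": 0,"wy": 0,"wz": 0,"x": 0,"y": 0,"z": 0.01,"hand": 0},
    {"wx": 0,"wy": 0,"wz": 0,"x": 0,"y": 0,"z": 0.006,"hand": 0},
    {"wx": 0,"wy": 0,"wz": 0,"x": 0,"y": 0,"z": 0.002,"hand": 0},
    {"wx": 0,"wy": 0,"wz": 0,"x": 0,"y": 0,"z": 0.001,"hand": 0},
    {"wx": 0,"wy": 0,"wz": 0,"x": 0,"y": 0,"z": 0.001,"hand": 0},
    {"wx": 0,"wy": 0,"wz": 0,"x": 0,"y": 0,"z": 0.001,"hand": 0},
    {"wx": 0,"wy": 0,"wz": 0,"x": 0,"y": 0,"z": 0.001,"hand": 0},
    {"wx": 0,"wy": 0,"wz": 0,"x": 0,"y": 0,"z": 0,"hand": 0},
    {"wx": 0,"wy": 0,"wz": 0,"x": 0,"y": 0,"z": 0,"hand": 0},
  ],
)

```text
clock: 8.1
ee_pos: [0.4744, 0.1948, 0.0582]
tool_rot: [0.661, 0.745, 0.065, 0.058]
wrist_force: [-0.4, 0.1, 2.8]
width: 0.001
grasp_force: 1.0
```

>>> drive_tool(
  commands=[
    {"wx": 0,"wy": 0,"wz": 0,"x": 0,"y": 0,"z": 0.001,"hand": 0},
    {"wx": 0,"wy": 0,"wz": 0,"x": 0,"y": 0,"z": 0.001,"hand": 0},
    {"wx": 0,"wy": 0,"wz": 0,"x": 0,"y": 0,"z": 0.001,"hand": 0},
    {"wx": 0,"wy": 0,"wz": 0,"x": 0,"y": 0,"z": 0,"hand": 0},
    {"wx": 0,"wy": 0,"wz": 0,"x": 0,"y": 0,"z": 0,"hand": 0},
  ],
)

```text
clock: 8.6
ee_pos: [0.475, 0.1949, 0.0552]
tool_rot: [0.661, 0.745, 0.065, 0.058]
wrist_force: [-1.1, 0.1, 4.9]
width: -0.005
grasp_force: 2.6
```

>>> drive_tool(
  commands=[
    {"wx": 0,"wy": 0,"wz": 0,"x": 0,"y": 0,"z": -0.005,"hand": 0},
    {"wx": 0,"wy": 0,"wz": 0,"x": 0,"y": 0,"z": -0.015,"hand": 0},
    {"wx": 0,"wy": 0,"wz": 0,"x": 0,"y": 0,"z": -0.015,"hand": 0},
    {"wx": 0,"wy": 0,"wz": 0,"x": -0.03,"y": 0,"z": 0,"hand": 0},
    {"wx": 0,"wy": 0,"wz": 0,"x": -0.03,"y": 0,"z": 0,"hand": 0},
    {"wx": 0,"wy": 0,"wz": 0,"x": -0.031,"y": 0,"z": 0,"hand": 0},
    {"wx": 0,"wy": 0,"wz": 0,"x": 0,"y": 0,"z": 0,"hand": 0},
    {"wx": 0,"wy": 0,"wz": 0,"x": 0,"y": 0,"z": 0,"hand": 0},
    {"wx": 0,"wy": 0,"wz": 0,"x": 0,"y": 0,"z": 0,"hand": 0},
  ],
)

```text
clock: 9.5
ee_pos: [0.4794, 0.1042, 0.0895]
tool_rot: [0.661, 0.745, 0.065, 0.058]
wrist_force: [0.5, -0.2, -1.0]
width: -0.003
grasp_force: 0.0
```

```bash
python3 - <<'E'
from h import *
s=state();p,d=optics.capture("wrist");cv2.imwrite("pics/w4.png",p[:,:,::-1])
yaw=np.radians(7.1);T=target(yaw)
keys("wrist",p,d,s,150,(0,640,0,200))
delta(np.array([.4852,.1045,.059])-T[:,2]*.03,yaw,s)
E
```

```text
wrist yellow [ 292   30   57   69 3827] [320.1  63.5] [0.4728 0.1948 0.058 ] [0.473  0.1946 0.059 ]
shift [-0.0004  0.0004  0.001 ] rot [-0.0002  0.0007 -0.0045]
```

View pics/w4.png

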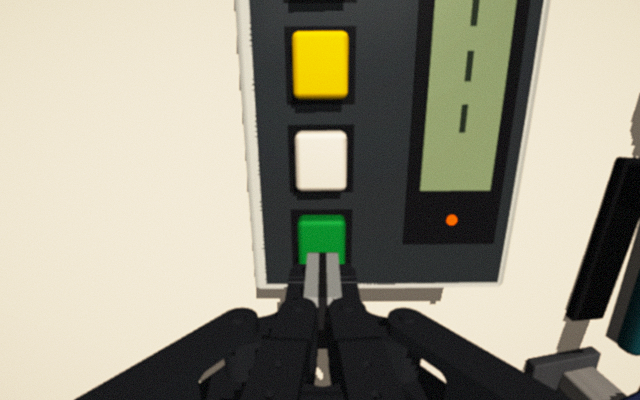

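The fingers are centred on green (tip col ~323, key ~321), and yellow and white are up. Now press green.

>>> drive_tool(
  commands=[
    {"wx": 0,"wy": 0,"wz": 0,"x": -0.0004,"y": 0,"z": 0.01,"hand": 0},
    {"wx": 0,"wy": 0,"wz": 0,"x": 0,"y": 0,"z": 0.01,"hand": 0},
    {"wx": 0,"wy": 0,"wz": 0,"x": 0,"y": 0,"z": 0.006,"hand": 0},
    {"wx": 0,"wy": 0,"wz": 0,"x": 0,"y": 0,"z": 0.002,"hand": 0},
    {"wx": 0,"wy": 0,"wz": 0,"x": 0,"y": 0,"z": 0.001,"hand": 0},
    {"wx": 0,"wy": 0,"wz": 0,"x": 0,"y": 0,"z": 0.001,"hand": 0},
    {"wx": 0,"wy": 0,"wz": 0,"x": 0,"y": 0,"z": 0.001,"hand": 0},
    {"wx": 0,"wy": 0,"wz": 0,"x": 0,"y": 0,"z": 0.001,"hand": 0},
    {"wx": 0,"wy": 0,"wz": 0,"x": 0,"y": 0,"z": 0,"hand": 0},
    {"wx": 0,"wy": 0,"wz": 0,"x": 0,"y": 0,"z": 0,"hand": 0},
  ],
)

```text
clock: 10.55
ee_pos: [0.4853, 0.104, 0.0582]
tool_rot: [0.661, 0.745, 0.065, 0.058]
wrist_force: [-0.0, -0.1, 2.6]
width: 0.004
grasp_force: 1.0
```

>>> drive_tool(
  commands=[
    {"wx": 0,"wy": 0,"wz": 0,"x": 0,"y": 0,"z": 0.001,"hand": 0},
    {"wx": 0,"wy": 0,"wz": 0,"x": 0,"y": 0,"z": 0.001,"hand": 0},
    {"wx": 0,"wy": 0,"wz": 0,"x": 0,"y": 0,"z": 0.001,"hand": 0},
    {"wx": 0,"wy": 0,"wz": 0,"x": 0,"y": 0,"z": 0,"hand": 0},
    {"wx": 0,"wy": 0,"wz": 0,"x": 0,"y": 0,"z": 0,"hand": 0},
  ],
)

```text
clock: 11.05
ee_pos: [0.4858, 0.1041, 0.0551]
tool_rot: [0.661, 0.745, 0.065, 0.058]
wrist_force: [-1.7, 1.3, 5.5]
width: -0.001
grasp_force: 2.5
```

>>> drive_tool(
  commands=[
    {"wx": 0,"wy": 0,"wz": 0,"x": 0,"y": 0,"z": -0.005,"hand": 0},
    {"wx": 0,"wy": 0,"wz": 0,"x": 0,"y": 0,"z": -0.015,"hand": 0},
    {"wx": 0,"wy": 0,"wz": 0,"x": 0,"y": 0,"z": -0.03,"hand": 0},
    {"wx": 0,"wy": 0,"wz": 0,"x": 0,"y": 0,"z": -0.04,"hand": 0},
    {"wx": 0,"wy": 0,"wz": 0,"x": 0,"y": 0,"z": -0.04,"hand": 0},
    {"wx": 0,"wy": 0,"wz": 0,"x": 0,"y": 0,"z": 0,"hand": 0},
    {"wx": 0,"wy": 0,"wz": 0,"x": 0,"y": 0,"z": 0,"hand": 0},
    {"wx": 0,"wy": 0,"wz": 0,"x": 0,"y": 0,"z": 0,"hand": 0},
  ],
)

```text
clock: 11.85
ee_pos: [0.4626, 0.1012, 0.1821]
tool_rot: [0.661, 0.745, 0.065, 0.057]
wrist_force: [-0.1, 0.2, 1.0]
width: -0.002
grasp_force: 0.0
```

```bash
python3 - <<'E'
from h import *
s=state();print(s["clock"],s["ee_pos"],s["wrist_force"])
p,d=optics.capture("wrist");cv2.imwrite("pics/w5.png",p[:,:,::-1])
keys("wrist",p,d,s,150,(0,640,0,300))
E
```

```text
11.85 [0.46255132 0.10121241 0.1820699 ] [-0.13050924  0.21820597  0.99218254]
wrist blue [303   0  39  22 802] [322.1  10. ] [0.4684 0.2325 0.0583] [0.4685 0.2319 0.059 ]
wrist yellow [ 304   47   37   44 1591] [322.2  68.4] [0.4733 0.1949 0.0582] [0.473  0.1947 0.059 ]
wrist green [ 307  171   33   39 1251] [323.  190.3] [0.4846 0.1048 0.058 ] [0.4844 0.1052 0.059 ]
```

View pics/w5.png

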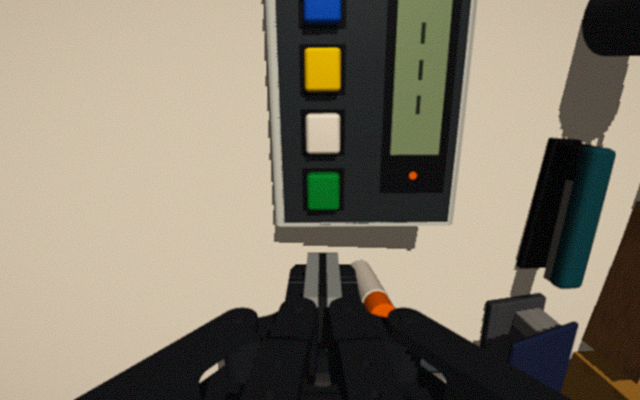

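Yellow (322,68), white (322,132) and green (323,190) are up, and blue shows up at the top edge. The indicator is unmoved, the glue stick is standing, and the arm is clear.

```bash
python3 -c "
from cell import robot;print(robot.finish_job())"
```

```text
the job is handed in; nothing more can be done
None
```

I pressed the red, yellow and green keys in that order, each about 4 mm in at roughly 5 N; all came back up, the indicator stayed put, and the job is handed in (no verdict returned; the display showed dashes throughout).

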